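# Lay a book in the scanner frame and scan its cover

### The job

With the fingertips, push high on the front cover of the hardback book standing on the scanning mat, so that it tips over and falls flat, front cover up, wholly inside the white frame printed on the mat; do not shove it along upright, hold it or lift it. Then press the scanner's round push button all the way down to scan the cover, and let it come up again. Do not disturb the mug and its coaster, the pen pot or the stapler.

Things in the scene. Friction and masses are not known exactly. Their poses are not given: they have to be found in the camera images.
- mat: flat grey scanning mat fixed on the desk, 260 (its x) x 440 (its y) x 3 mm thick; origin at the centre of its underside, z up. A white rectangular frame is printed in its middle, centred on the origin: inside size 220 mm along x and 300 mm along y, lines 5 mm wide.
- scanner: overhead scanner fixed on the desk at the mat's +y end, 370 mm tall: base 150 x 110 x 22 mm, a column, and a head overhanging the end of the mat, reaching 175 mm along its -y from its origin, 330 to 370 mm high. Origin: centre of the base's underside. Nothing on it is to be operated.
- book: loose hardback book, beige cloth covers, 32 mm thick (x) x 140 wide (y) x 205 tall (z), 0.3 to 0.5 kg. Starts upright on the mat across the frame's -y end line. Origin: centre of its lower end. +x face: front cover, with a blank pale label, facing away from the frame's middle; the spine is at -y. Its top pushed some 35 mm towards -x, it falls over by itself into the frame; pushed low it slides.
- scan_button (a joint): how far the scanner's hand button is pressed, m: 0 up, 0.006 fully down; it springs back. Fully down takes about 5 N.
- scan_button_top (a point): centre of the top of the hand button's round grey cap, 36 mm in diameter, pressed straight down; it stands 18 mm above the desk when up. Its low round black housing (72 mm across) is fixed on the desk beside the mat's -y end (on the side of the mat where the book stands).
- cover_foot_spine (a point): corner of the book's front cover at its lower end (as it stands), spine side
- cover_foot_fore (a point): corner of the book's front cover at its lower end (as it stands), fore-edge side
- cover_head_spine (a point): corner of the book's front cover at its upper end (as it stands), spine side
- cover_head_fore (a point): corner of the book's front cover at its upper end (as it stands), fore-edge side
- coaster: loose round black coaster laced with cane, 112 mm across, 12 mm high, beyond the mat's +x long edge; origin centre of its underside
- mug: loose black mug with a cane-wrapped handle, 84 mm across, 92 mm tall, standing on the coaster; origin centre of its underside, handle to its +y
- pen_pot: loose dark steel pot of pens, 76 mm across, 95 mm tall, pens to 170 mm, beyond the mat's +x long edge; origin centre of its underside
- stapler: loose black stapler, 130 x 34 x 50 mm, beside the mat's +x long edge; origin centre of its underside, long along its x
Not all that is in view belongs to the job. What is shaped like the part that bears scan_button but purple or turquoise is not meant. Of the things like the book, leave any that is black; of the rest the larger one is meant.

How it is judged (in metres and radians):
On the way, in this order (a step that is already met when the one before it is completed fails the run):
1. the book lies flat and still, front cover up, inside the frame (x of cover_foot_spine in the frame of mat between -0.115 and 0.115 m and y of cover_foot_spine in the frame of mat between -0.155 and 0.155 m and x of cover_foot_fore in the frame of mat between -0.115 and 0.115 m and y of cover_foot_fore in the frame of mat between -0.155 and 0.155 m and x of cover_head_spine in the frame of mat between -0.115 and 0.115 m and y of cover_head_spine in the frame of mat between -0.155 and 0.155 m and x of cover_head_fore in the frame of mat between -0.115 and 0.115 m and y of cover_head_fore in the frame of mat between -0.155 and 0.155 m and angle between book's own x axis and vertical below 0.08 rad and height (world z) of book below 0.026 m and linear speed of book below 0.02 m/s and angular speed of book below 0.1 rad/s), for 0.3 s.
2. the scan button is pressed down (value of joint scan_button above 0.0045 m), for 0.05 s.
At the end, for the whole second after the job is handed in: The book lies at rest on the mat with its front cover up (within 4.5 degrees of level) and all four corners of that cover no farther out than the outer edge of the frame's white line; the scan button, pressed after that, is up again (all of step 1 and value of joint scan_button below 0.0015 m); the robot touches nothing.
It fails at once if the book is shoved along upright by over 40 mm (angle between book's own z axis and vertical below 0.2 rad and distance of book from where it was at the start of the episode above 0.04 m).
It fails at once if the fingers hold the book on its way down instead of letting it fall (angle between book's own x axis and vertical between 0.2 and 0.7 rad and contact force between the fingers and book above 2 N).
It fails at once if the book is lifted off the mat (height (world z) of book above 0.045 m or height (world z) of each of cover_foot_spine, cover_foot_fore, cover_head_spine, cover_head_fore above 0.06 m).
It fails at once if the scan button is pressed before the book has been laid down (value of joint scan_button above 0.0045 m and angle between book's own x axis and vertical above 0.3 rad).
It fails at once if the mug, its coaster, the pen pot or the stapler is disturbed (moved over 12 mm or tipped) (distance of any of mug, coaster, pen_pot, stapler from where it was at the start of the episode above 0.012 m or angle between any of mug, coaster, pen_pot, stapler's own z axis and vertical above 0.15 rad).
It also fails if it takes over 38 s, if anything falls off the work surface, if the arm or the gripper's body presses on something with over 40 N, if the wrist force passes 120 N, or if a joint passes its speed limit or range.

### The arm

A 6-joint arm with a two-finger parallel gripper is mounted at the origin on the work surface. World frame = base frame: x ahead of the robot, y to its left, z up, the work surface at z = 0. Lengths are in mm, angles in rad, forces in N, time in s.
With the tool pointing down it reaches from about 350 to 775 mm from the base axis. Payload 7.3 kg.
Tool frame: the origin (TCP) lies midway between the tips of the shut fingers; the grasp point (between the pads) lies bot.tcp_to_grasp behind it (bot.tcp_to_grasp is the distance from the TCP to the grasp point, in mm); z points along the fingers, y is the direction in which the jaws open and shut (so a half turn about z gives the same grasp; the last joint's range is limited). The gripper opens to 92 mm and grips with 3 to 60 N. Pads are 19 mm wide; open, the fingers measure 130 mm over their backs; the gripper's body (75 mm by 190 mm) begins 47 mm behind the grasp point.
Start: joints at [1.007, 0.342, 1.524, -0, 1.275, -0.146], TCP at [213.007, 479.867, 226.741] pointing down, gripper open.
Joint ranges: [-2.53, 2.53], [-0.77, 2.02], [0.04, 2.7], [-1, 4.14], [0.28, 2.66], [-3.11, 3.11]. Speed limits (rad/s): [2.57, 2.57, 3.14, 3.14, 3.14, 3.14].

### API

Orientations are given as [roll, pitch, yaw] about the fixed x, y, z axes, in that order (R = Rz(yaw) Ry(pitch) Rx(roll)).
In Python, from plant import bot gives the robot as it stands.
- The arm moves only by the shell command python3 -m inch 'ROWS'. ROWS is JSON, one flat list of numbers, 7 for each row, row after row: the shift along the world's x, y, z in cm, then the turn, a rotation vector about the world's x, y, z in degrees, then the gripper command: -1 is shut, 1 is fully open, values between are in proportion. In form: [tx, ty, tz, ax, ay, az, fingers, tx, ty, tz, ax, ay, az, fingers, ...]. A call has exactly 5 rows; each row is the pose to reach, as a shift and turn from the pose measured when the call began; what a row does not reach only later rows make up. A row lasts 1/10 s, in which the tool goes at most 50 mm and 8.59 degrees, less where a joint would pass 70% of its speed; a pose out of reach is approached as far as the arm can. A call with a gripper value outside its range is refused whole. The fingers move at their own pace and stop on an object; the grip force is fixed at half the most. Time passes only in rows, so rows that repeat a pose let the fingers close, or fill a call up. It gives the time, the measured TCP pose, the force and the opening at its end, in the units of the state.
- bot.get_obs(): the state, without advancing time (a new reading comes with each control period).
- bot.capture(name): name is "scene" or "side" or "wrist"; returns the picture (384x512x3 uint8, red, green, blue); there is no depth.
- bot.calibration(name): a dict with "fx", "fy", "cx", "cy" (pixels), "k1" (the pictures are not rectified: a ray, as slopes to the right and down, at radius r is drawn at 1 + k1 r^2 times it, then the intrinsics apply), "cam_to_world" (4x4, takes a point from camera to world coordinates). Camera axes: x right, y down, z forward; pixel columns grow to the right and rows downward; lengths in mm; the calibration is good to about 2 mm. A picture is of the moment at which its call begins: read the wrist's pose just before it. calibration takes no time and is no camera call; for the wrist camera it gives the pose at the moment of the call.
- bot.close_job(): hands the job in, once; it reports no verdict.
The state is a dict: "time": time; "joint_positions": joint angles; "dq": joint speeds; "tau": joint torques, N m; "tool_pos": TCP position; "tcp_rot": TCP orientation; "contact_force": force on the tool from outside, world axes, zero at the start; "moment": the same for the moment, N m; "grip_width": finger opening in mm.
Only numpy, scipy, OpenCV 4.12 (cv2) and the standard library are available. Lean on these libraries where they do the work, as an engineer would, in place of code of your own. Each camera call takes 0.05 s, during which the arm holds its last target.

## Working session

There is one attempt and no reset: what is moved stays moved. The work goes in short steps, Python scripts to look and compute and a shell command to move; the robot and the scene stay as the last step left them, time stands still between calls to the robot, and variables do not carry over. Pictures are saved under pics/ and viewed, and the job is handed in when it is done.

```bash
ls; mkdir -p pics; cat > h.py <<'E'
import numpy as np, cv2
from plant import bot
def ray(cal,u,v):
    K=np.array([[cal['fx'],0,cal['cx']],[0,cal['fy'],cal['cy']],[0,0,1.]])
    p=cv2.undistortPoints(np.array([[[u,v]]],float),K,np.array([cal['k1'],0,0,0,0.]))[0,0]
    T=np.array(cal['cam_to_world']); return T[:3,3],T[:3,:3]@np.array([p[0],p[1],1])
def atz(cal,u,v,z):
    o,d=ray(cal,u,v); return o+d*(z-o[2])/d[2]
E
python3 - <<'E'
from h import *
print(bot.get_obs(), bot.tcp_to_grasp)
for n in("scene","side","wrist"):
    c=bot.calibration(n); im=bot.capture(n); cv2.imwrite(f'pics/{n}0.png',cv2.resize(im[:,:,::-1],(800,600),interpolation=cv2.INTER_CUBIC)); cv2.imwrite(f'pics/{n}0raw.png',im[:,:,::-1]); print(n,c)
E
```

```text
pics
{'time': 0.0, 'joint_positions': array([ 1.00700024e+00,  3.42689274e-01,  1.52502668e+00, -8.05220580e-06,
        1.27537369e+00, -1.46001319e-01]), 'dq': array([ 0.00016599, -0.00044526, -0.00057174, -0.00012106,  0.0010544 ,
       -0.00021589]), 'tau': array([ 1.69510363e-04, -4.31231868e+01, -2.44227630e+01,  7.18246470e-02,
        5.57795749e-02, -1.04715659e-04]), 'tool_pos': array([212.78054706, 479.50461026, 226.05894189]), 'tcp_rot': array([-3.14011046e+00, -2.10169706e-04,  2.72380008e+00]), 'contact_force': array([ 0.64601637, -0.89928651, -0.26710554]), 'moment': array([-0.02561275,  0.03353499, -0.00681301]), 'grip_width': 91.75185543616091} 18.8
scene {'fx': 365.33562119355804, 'fy': 365.33562119355804, 'cx': 255.775045274229, 'cy': 191.25511554929318, 'k1': -0.08409968556453501, 'cam_to_world': array([[ 2.88389479e-01,  8.28598570e-01, -4.79849891e-01,
         1.07151811e+03],
       [ 9.57500528e-01, -2.52136074e-01,  1.40071904e-01,
        -1.43373887e+02],
       [-4.92408795e-03, -4.99851788e-01, -8.66096960e-01,
         1.09448166e+03],
       [ 0.00000
[... 361 characters left out ...]
e-01,
        -7.17460403e+02],
       [-1.29745814e-02, -8.26355053e-01, -5.62999988e-01,
         6.99733812e+02],
       [ 0.00000000e+00,  0.00000000e+00,  0.00000000e+00,
         1.00000000e+00]])}
wrist {'fx': 290.09814281691234, 'fy': 290.09814281691234, 'cx': 253.6912541908974, 'cy': 194.93068051135117, 'k1': -0.024759743717044046, 'cam_to_world': array([[ 4.05252462e-01,  8.79746012e-01,  2.48631043e-01,
         1.45262632e+02],
       [ 9.14204242e-01, -3.89672890e-01, -1.11290805e-01,
         5.09019410e+02],
       [-1.02286437e-03,  2.72400427e-01, -9.62183434e-01,
         3.85096470e+02],
       [ 0.00000000e+00,  0.00000000e+00,  0.00000000e+00,
         1.00000000e+00]])}
```

View pics/scene0.png

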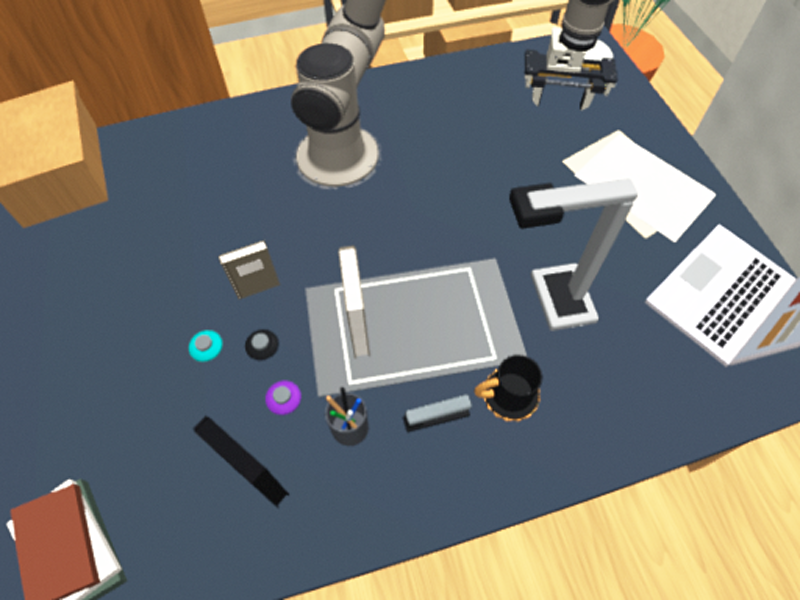

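View pics/side0.png

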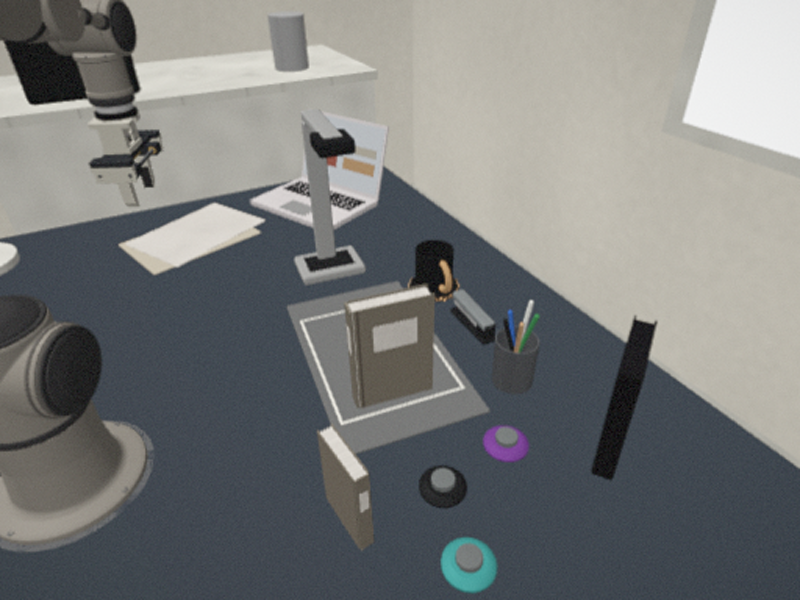

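Candidates in the scene view, at 800x600:
- **Books:** the large beige one on the mat (355,300), a small beige one (250,268), and a tall black one (240,460). The larger beige one on the mat is meant.
- **Buttons:** black (262,343), turquoise (205,345) and purple (283,396). The black one is meant.

I'll confirm both in enlarged crops.

```bash
python3 - <<'E'
from h import *
im=cv2.imread('pics/scene0raw.png'); 
c=im[150:270,140:350]; cv2.imwrite('pics/sc.png',cv2.resize(c,None,fx=3.8,fy=3.8,interpolation=cv2.INTER_CUBIC))
im=cv2.imread('pics/side0raw.png'); 
c=im[170:350,170:370]; cv2.imwrite('pics/sd.png',cv2.resize(c,None,fx=3.3,fy=3.3,interpolation=cv2.INTER_CUBIC))
E
```

```text
(no output)
```

View pics/sc.png

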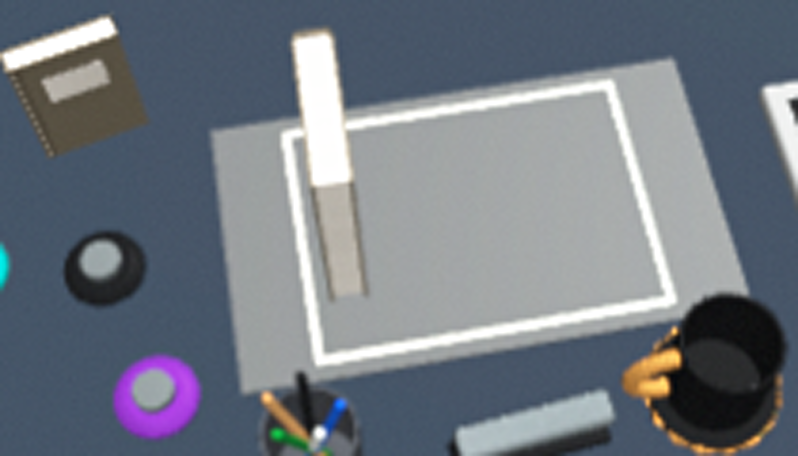

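View pics/sd.png

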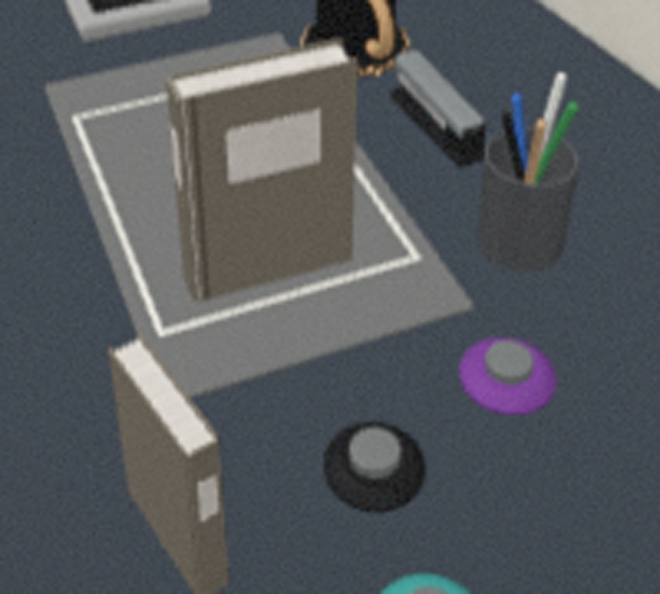

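```bash
cat > m.py <<'E'
from h import *
cs=bot.calibration("scene"); cd=bot.calibration("side")
S=lambda x,y,z:atz(cs,(x+.5)/3.8-.5+140,(y+.5)/3.8-.5+150,z).round(1)
D=lambda x,y,z:atz(cd,(x+.5)/3.3-.5+170,(y+.5)/3.3-.5+170,z).round(1)
if __name__=="__main__":
    m=[S(*p,3) for p in[(212,130),(672,58),(750,292),(243,393)]]
    print('mat S',m,[np.linalg.norm(m[i]-m[i-1]) for i in range(4)])
    f=[S(*p,3) for p in[(281,133),(613,80),(677,302),(317,367)]]
    print('frame S',f,[np.linalg.norm(f[i]-f[i-1]) for i in range(4)])
    print('mat D near fore',D(472,303,3),'frame D',D(163,334,3),D(420,258,3))
    print('top S',[S(*p,208) for p in[(292,35),(330,31),(354,180),(312,188)]])
    print('bot fore S',[S(*p,3) for p in[(367,297),(332,300)]])
    print('top D',[D(*p,208) for p in[(183,95),(355,57)]],'bot D',[D(*p,3) for p in[(205,298),(352,262)]])
    print('btn',S(101,259,18),D(376,452,18))
    print('pot top',S(310,440,95),'small book top',[S(*p,150) for p in[(3,68),(115,28)]])
    print('small foot',[S(*p,0) for p in[(52,156),(148,122)]], 'scanner head',)
E
python3 m.py
```

```text
mat S [array([ 376.6, -160.4,    3. ]), array([425.4, 274.2,   3. ]), array([672. , 249.5,   3. ]), array([ 634.5, -189.5,    3. ])] [np.float64(259.5365484859502), np.float64(437.33122458841194), np.float64(247.83391616161015), np.float64(440.59874035226204)]
frame S [array([ 398.3, -100.1,    3. ]), array([432.6, 211.8,   3. ]), array([662.2, 185.6,   3. ]), array([ 629.9, -124.7,    3. ])] [np.float64(232.90281234884216), np.float64(313.780337178734), np.float64(231.09002574754285), np.float64(311.9765696330415)]
mat D near fore [ 634.7 -188.2    3. ] frame D [401.4 -99.4   3. ] [ 626.1 -124.7    3. ]
top S [array([440.4, -79.4, 208. ]), array([445.5, -50.1, 208. ]), array([579.4, -66.4, 208. ]), array([577. , -97.5, 208. ])]
bot fore S [array([580.1, -67.7,   3. ]), array([574.1, -97.2,   3. ])]
top D [array([442.3, -77.7, 208. ]), array([575.2, -95.4, 208. ])] bot D [array([446.6, -79.8,   3. ]), array([ 573.1, -101.3,    3. ])]
btn [ 485.8 -280.    18. ] [ 485.5 -283.4   18. ]
pot top [ 722.  -145.8   95. ] small book top [array([ 360.7, -311.9,  150. ]), array([ 348.4, -215.5,  150. ])]
small foot [array([ 358.8, -307.9,    0. ]), array([ 348.7, -215.9,    0. ])] scanner head
```

Book centre is near (510,-74), front face from (441,-79) to (577,-97), with the two views agreeing within about 4 mm. The button is at about (486,-282), and its housing is black. The move goes to a high point behind the book.

```bash
python3 -m inch '[1.9,-4.2,2,0,0,-5,-1, 3.8,-8.4,4,0,0,-10,-1, 5.6,-12.6,6,0,0,-15,-1, 7.5,-16.8,7,0,0,-20,-1, 9.4,-21,8,0,0,-25,-1]'
```

```text
time: 0.65
tool_pos: [307.1, 267.9, 306.8]
tcp_rot: [-3.141, 0.0, 2.284]
contact_force: [1.1, -0.1, 0.5]
grip_width: 56.4
```

```bash
python3 -m inch '[1.9,-4.2,0,0,0,-5,-1, 3.8,-8.4,0,0,0,-10,-1, 5.6,-12.6,0,0,0,-15,-1, 7.5,-16.8,0,0,0,-20,-1, 9.4,-21,0,0,0,-25,-1]'; python3 - <<'E'
from h import *
print(bot.get_obs()['joint_positions'])
E
```

```text
time: 1.15
tool_pos: [401.3, 56.1, 306.9]
tcp_rot: [-3.141, -0.0, 1.844]
contact_force: [-0.6, 0.4, 0.4]
grip_width: 16.6
[-5.07025733e-02  5.88963851e-02  1.66345313e+00 -4.71272606e-05
  1.41938464e+00 -3.24364057e-01]
```

```bash
python3 -m inch '[2,-4.2,0,0,0,-5,-1, 4,-8.4,0,0,0,-10,-1, 6,-12.6,0,0,0,-15,-1, 8,-16.8,0,0,0,-20,-1, 10,-20.8,0,0,0,-23,-1]'
```

```text
time: 1.65
tool_pos: [501.7, -153.9, 306.6]
tcp_rot: [-3.141, -0.0, 1.439]
contact_force: [1.1, -0.4, -0.3]
grip_width: 0.5
```

```bash
python3 -m inch '[0,0,-4,0,0,0,-1, 0,0,-8,0,0,0,-1, 0,0,-12,0,0,0,-1, 0,0,-12.5,0,0,0,-1, 0,0,-12.5,0,0,0,-1]'; python3 - <<'E'
from h import *
for n in("scene","side"):
    im=bot.capture(n); cv2.imwrite(f'pics/{n}1.png',cv2.resize(im[130:330,120:370,::-1],None,fx=3,fy=3,interpolation=cv2.INTER_CUBIC))
E
```

```text
time: 2.15
tool_pos: [501.4, -153.8, 181.4]
tcp_rot: [-3.139, -0.001, 1.439]
contact_force: [-0.1, 0.3, 0.4]
grip_width: 0.3
```

View pics/side1.png

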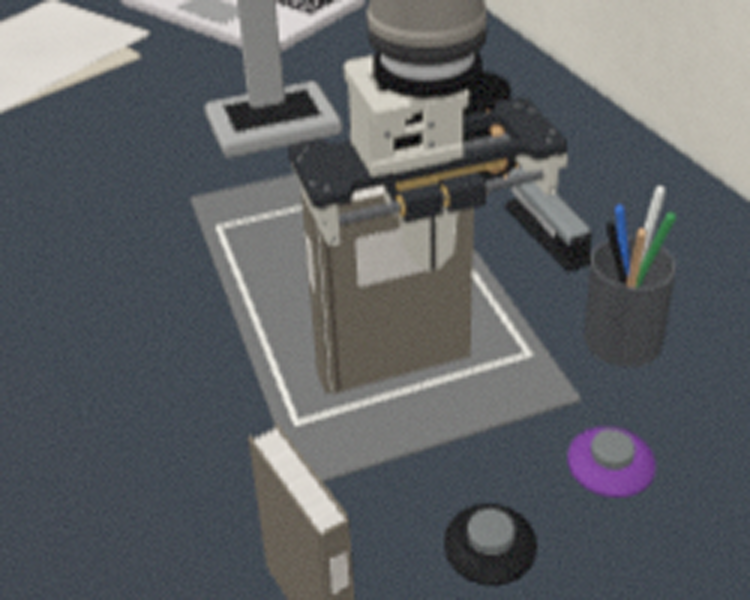

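View pics/scene1.png

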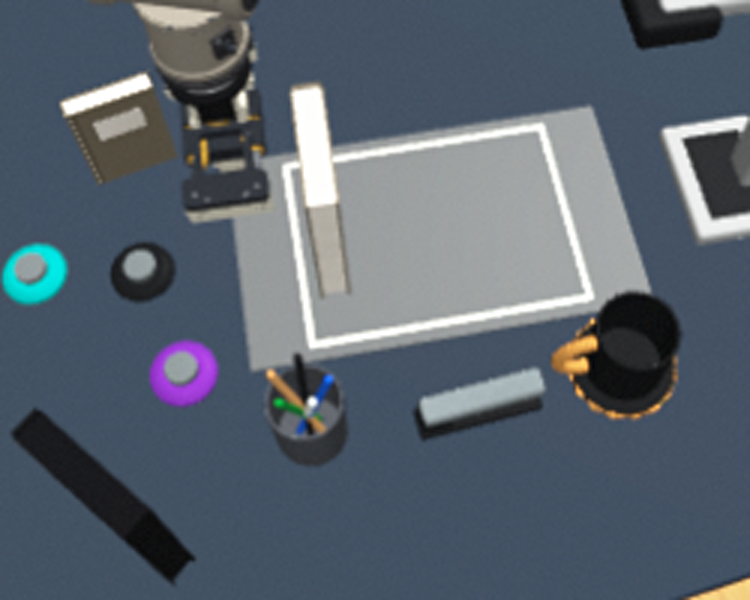

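The fingers are shut behind the cover at label height (433,240 in the side crop), and nothing is disturbed. The push starts now.

```bash
python3 -m inch '[0.2,1.5,0,0,0,0,-1, 0.4,3,0,0,0,0,-1, 0.5,4,0,0,0,0,-1, 0.6,4.6,0,0,0,0,-1, 0.7,5.2,0,0,0,0,-1]'
```

```text
time: 2.75
tool_pos: [510.0, -101.4, 183.9]
tcp_rot: [3.139, 0.001, 1.44]
contact_force: [-0.5, -0.2, 0.7]
grip_width: 0.8
```

```bash
python3 -m inch '[0.1,0.6,0,0,0,0,-1, 0.1,1.1,0,0,0,0,-1, 0.2,1.6,0,0,0,0,-1, 0.3,2.0,0,0,0,0,-1, 0.3,2.4,0,0,0,0,-1]'; python3 - <<'E'
from h import *
for n in("scene",):
    im=bot.capture(n); cv2.imwrite(f'pics/{n}2.png',cv2.resize(im[130:330,120:370,::-1],None,fx=3,fy=3,interpolation=cv2.INTER_CUBIC))
E
```

```text
time: 3.25
tool_pos: [513.1, -77.2, 183.8]
tcp_rot: [3.139, 0.001, 1.44]
contact_force: [-0.4, -0.4, -0.0]
grip_width: 0.3
```

View pics/scene2.png

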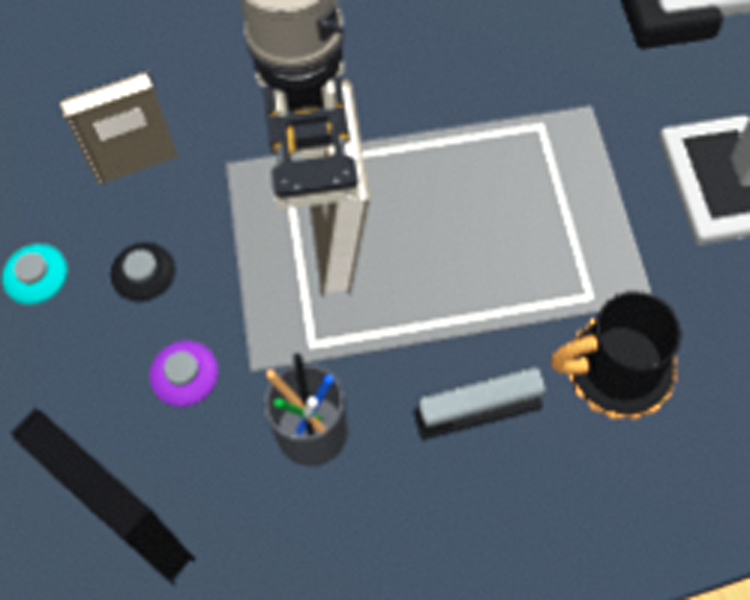

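The book is tipping about its back foot edge, and the foot hasn't moved. I'll continue a little further, then back off.

```bash
python3 -m inch '[0.1,0.6,0,0,0,0,-1, 0.1,1.2,0,0,0,0,-1, 0.2,1.7,0,0,0,0,-1, 0.2,1.7,0,0,0,0,-1, 0.2,1,0,0,0,0,-1]'; python3 - <<'E'
from h import *
for n in("scene",):
    im=bot.capture(n); cv2.imwrite(f'pics/{n}3.png',cv2.resize(im[130:330,120:370,::-1],None,fx=3,fy=3,interpolation=cv2.INTER_CUBIC))
E
```

```text
time: 3.8
tool_pos: [515.0, -66.2, 183.9]
tcp_rot: [3.139, 0.001, 1.442]
contact_force: [0.2, -0.8, -0.5]
grip_width: 0.8
```

View pics/scene3.png

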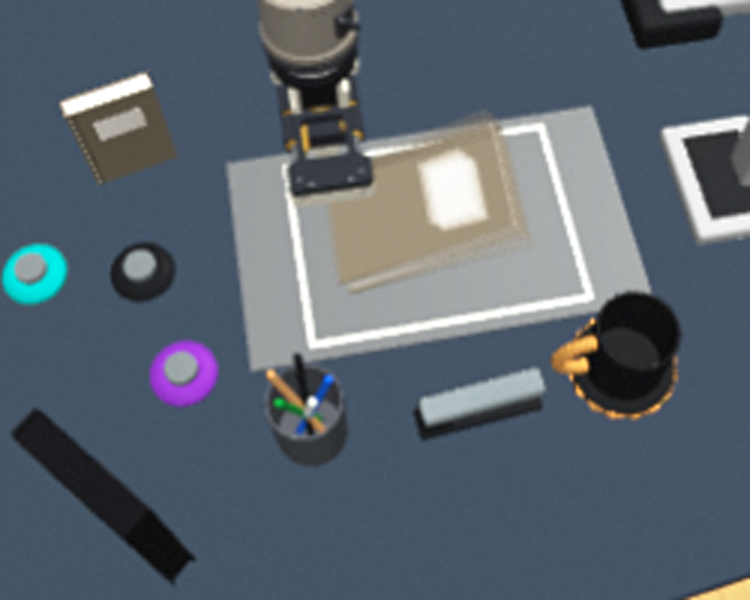

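The book is falling by itself. I'll withdraw towards the button and keep the tool high.

```bash
python3 -m inch '[-0.4,-3.5,0,0,0,0,-1, -1,-8,0,0,0,0,-1, -1.6,-12.5,0,0,0,0,-1, -2.2,-17,0,0,0,0,-1, -2.9,-21.5,0,0,0,0,-1]'; python3 - <<'E'
from h import *
for n in("scene","side"):
    im=bot.capture(n); cv2.imwrite(f'pics/{n}4.png',cv2.resize(im[130:330,120:370,::-1],None,fx=3,fy=3,interpolation=cv2.INTER_CUBIC))
E
```

```text
time: 4.35
tool_pos: [485.5, -285.2, 183.9]
tcp_rot: [3.138, 0.002, 1.441]
contact_force: [0.1, 0.3, 0.9]
grip_width: 0.4
```

View pics/scene4.png

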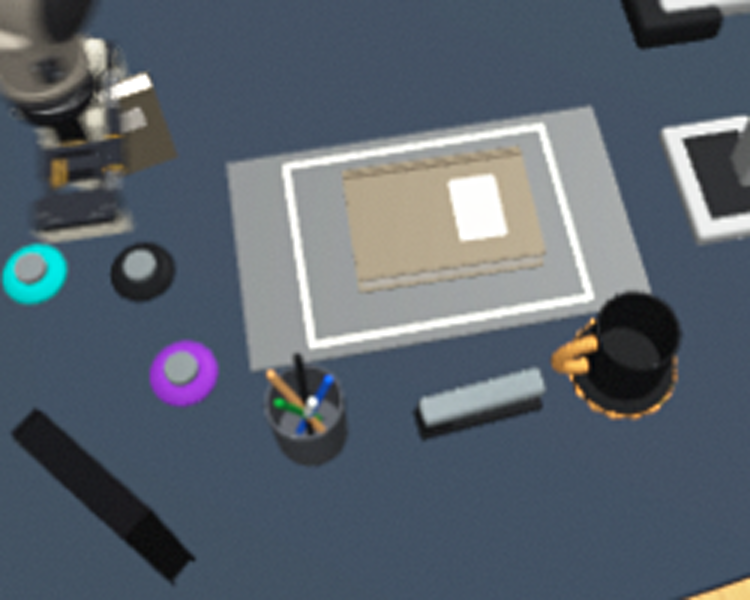

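View pics/side4.png

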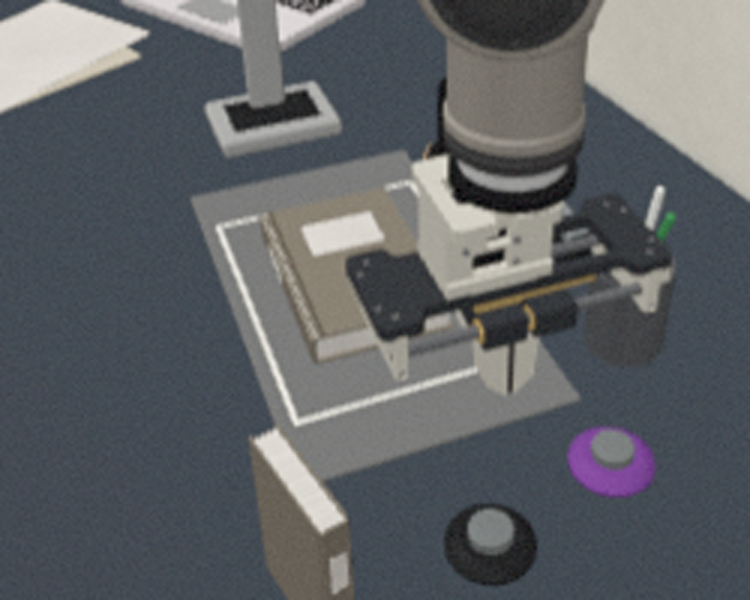

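The book lies flat with its cover up inside the frame line; its corners in the scene crop are about (344,178), (520,152), (545,255) and (358,280). I'll check that numerically while lowering over the button.

```bash
python3 -m inch '[0,0.3,-4,0,0,0,-1, 0,0.3,-8,0,0,0,-1, 0,0.3,-12,0,0,0,-1, 0,0.3,-15,0,0,0,-1, 0,0.3,-15,0,0,0,-1]'; python3 - <<'E'
from h import *
c=bot.calibration("scene"); P=lambda u,v,z:atz(c,(u+.5)/3-.5+120,(v+.5)/3-.5+130,z)
y=np.array([.109,.994,0]);x=np.array([.994,-.109,0]);o=np.array([530.7,43,0])
for p in[(344,178),(520,152),(545,255),(358,280)]:
    q=P(*p,35)-o; print((q@x).round(1),(q@y).round(1))
print(P(140,265,18))
for n in("scene","side"):
    im=bot.capture(n); cv2.imwrite(f'pics/{n}5.png',cv2.resize(im[130:330,120:370,::-1],None,fx=3,fy=3,interpolation=cv2.INTER_CUBIC))
E
```

```text
time: 4.95
tool_pos: [482.3, -283.6, 29.7]
tcp_rot: [-3.138, -0.001, 1.435]
contact_force: [-1.3, -0.2, 0.4]
grip_width: 0.5
-66.2 -89.2
-63.0 112.6
68.9 108.8
60.9 -93.9
[ 486.70504732 -279.72945986   18.        ]
```

View pics/side5.png

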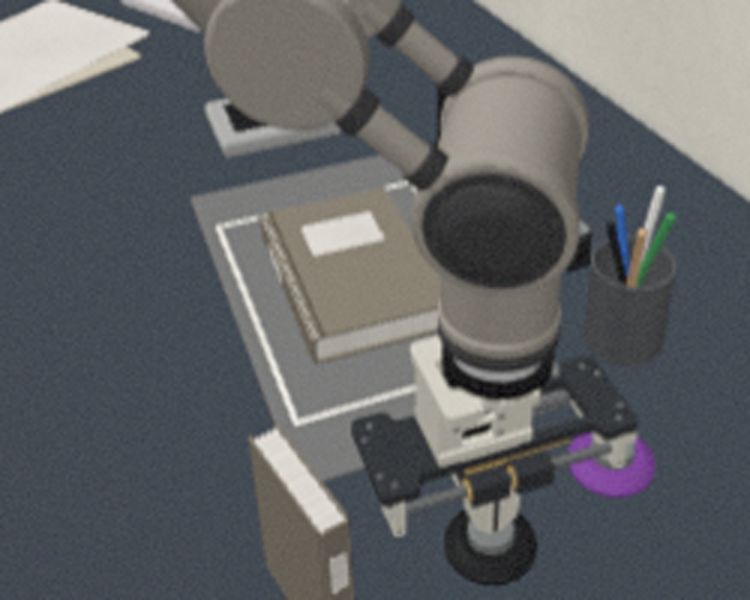

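View pics/scene5.png

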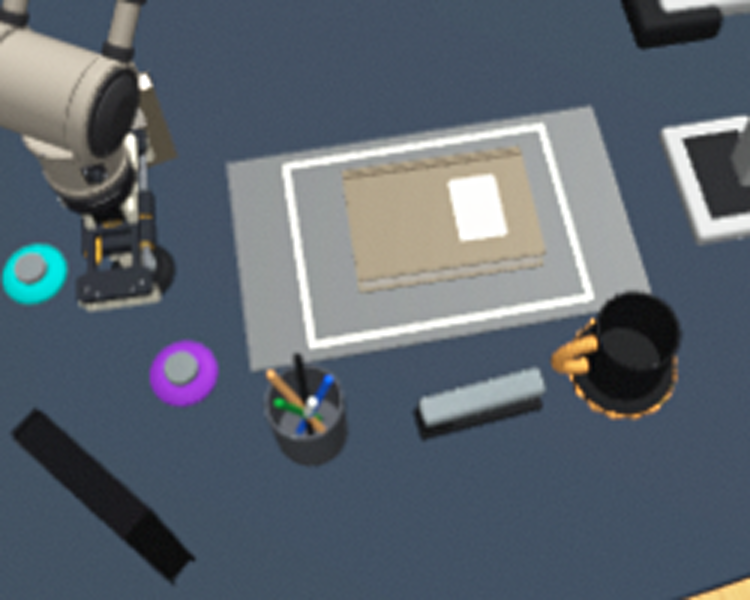

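All four cover corners are at most 69 mm (x) and 113 mm (y) from the mat centre, so they're inside with 40 mm or more to spare. The fingers are above the cap, and I press now.

```bash
python3 -m inch '[0.3,0.2,-0.8,0,0,0,-1, 0.3,0.2,-1.2,0,0,0,-1, 0.3,0.2,-1.5,0,0,0,-1, 0.3,0.2,-1.8,0,0,0,-1, 0.3,0.2,-1.8,0,0,0,-1]'
```

```text
time: 5.55
tool_pos: [488.7, -283.9, 16.6]
tcp_rot: [3.136, 0.004, 1.435]
contact_force: [2.7, 0.9, 4.6]
grip_width: 0.4
```

```bash
python3 -m inch '[-0.2,0.2,-0.3,0,0,0,-1, -0.2,0.2,-0.5,0,0,0,-1, -0.2,0.2,-0.7,0,0,0,-1, -0.2,0.2,-0.8,0,0,0,-1, -0.2,0.2,-0.8,0,0,0,-1]'; python3 - <<'E'
from h import *
for i in range(2):
    bot.capture("side"); o=bot.get_obs(); print(o['tool_pos'],o['contact_force'])
E
```

```text
time: 6.05
tool_pos: [488.9, -284.0, 15.3]
tcp_rot: [3.129, 0.009, 1.435]
contact_force: [-8.5, 6.7, 50.2]
grip_width: 0.2
[ 488.91935928 -283.98902766   15.32547134] [-8.6367032   5.61079109 49.57569416]
[ 488.95054785 -283.9812685    15.3310996 ] [-8.24067814  5.40676611 49.13104692]
```

The force rose from 5 N to about 50 N within 1 mm, so this is a hard stop. I'll look at it, then lift in small steps and follow the force.

```bash
python3 - <<'E'
from h import *
for n,(a,b,c,d) in dict(scene=(180,250,110,220),side=(270,340,230,340)).items():
    im=bot.capture(n); cv2.imwrite(f'pics/{n}6.png',cv2.resize(im[a:b,c:d,::-1],None,fx=6,fy=6,interpolation=cv2.INTER_CUBIC))
im=bot.capture("wrist"); cv2.imwrite('pics/wrist6.png',im[:,:,::-1])
E
```

```text
(no output)
```

View pics/side6.png

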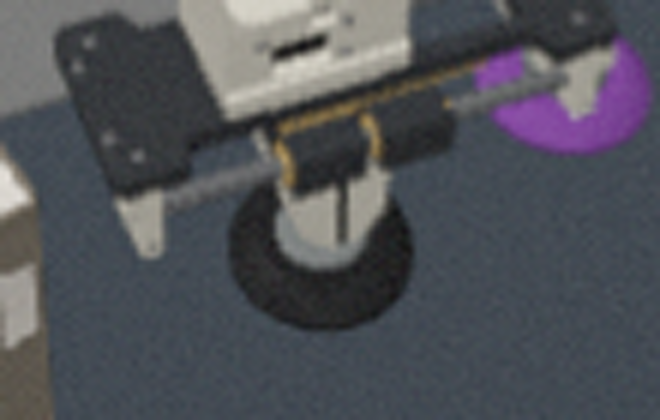

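View pics/wrist6.png

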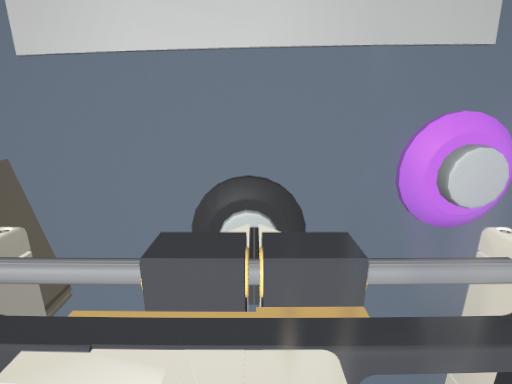

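```bash
python3 -m inch '[0,0,0.2,0,0,0,-1, 0,0,0.4,0,0,0,-1, 0,0,0.6,0,0,0,-1, 0,0,0.7,0,0,0,-1, 0,0,0.7,0,0,0,-1]'
```

```text
time: 6.8
tool_pos: [488.7, -284.0, 21.9]
tcp_rot: [3.13, 0.009, 1.435]
contact_force: [1.2, -0.5, 2.1]
grip_width: 0.6
```

The fingertips sit on the cap but about 4 mm towards +x of its centre (fingers 285–385, cap about 275–365 in the crop). Contact began near 22 and the stop came at 15.3, which is about 6 mm of travel. To be sure, I'll lift, re-centre and press once more.

```bash
python3 -m inch '[0,0,1,0,0,0,-1, -0.2,0.1,1.5,0,0,0,-1, -0.5,0.2,1.5,0,0,0,-1, -0.5,0.2,1.5,0,0,0,-1, -0.5,0.2,1.5,0,0,0,-1]'; python3 - <<'E'
from h import *
for n,(a,b,c,d) in dict(scene=(180,250,110,220),side=(270,340,230,340)).items():
    im=bot.capture(n); cv2.imwrite(f'pics/{n}7.png',cv2.resize(im[a:b,c:d,::-1],None,fx=6,fy=6,interpolation=cv2.INTER_CUBIC))
print(bot.get_obs()['contact_force'],bot.get_obs()['tool_pos'])
E
```

```text
time: 7.3
tool_pos: [483.5, -281.8, 36.8]
tcp_rot: [3.13, 0.009, 1.435]
contact_force: [0.5, -0.6, 0.3]
grip_width: 0.5
[-0.73139185 -0.38043246  0.05907347] [ 483.63495947 -281.89949442   36.7394852 ]
```

View pics/side7.png

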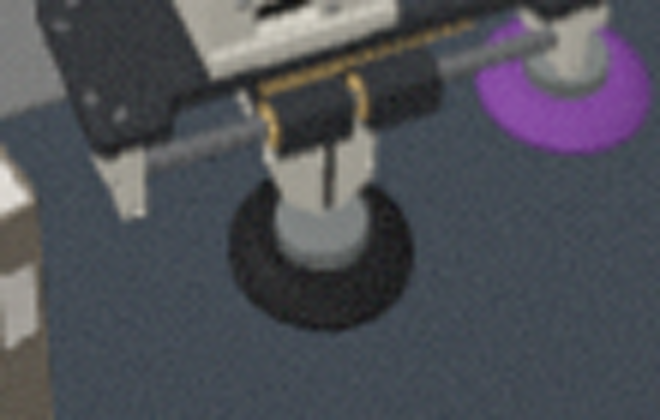

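The button is up again, since its rim shows clearly at (322,262). The fingers are now centred on the cap. Second press:

```bash
python3 -m inch '[0,0.1,-1,0,0,0,-1, 0,0.1,-1.5,0,0,0,-1, 0,0.1,-1.9,0,0,0,-1, 0,0.1,-2.2,0,0,0,-1, 0,0.1,-2.4,0,0,0,-1]'; python3 - <<'E'
from h import *
im=bot.capture("side"); cv2.imwrite('pics/side8.png',cv2.resize(im[270:340,230:340,::-1],None,fx=6,fy=6,interpolation=cv2.INTER_CUBIC))
print(bot.get_obs()['contact_force'],bot.get_obs()['tool_pos'])
E
```

```text
time: 7.9
tool_pos: [483.5, -280.7, 15.5]
tcp_rot: [3.13, 0.009, 1.435]
contact_force: [-11.4, 8.8, 44.3]
grip_width: 0.7
[-9.34670584  6.90938368 32.01433166] [ 483.517109   -280.66047653   15.72463619]
```

View pics/side8.png

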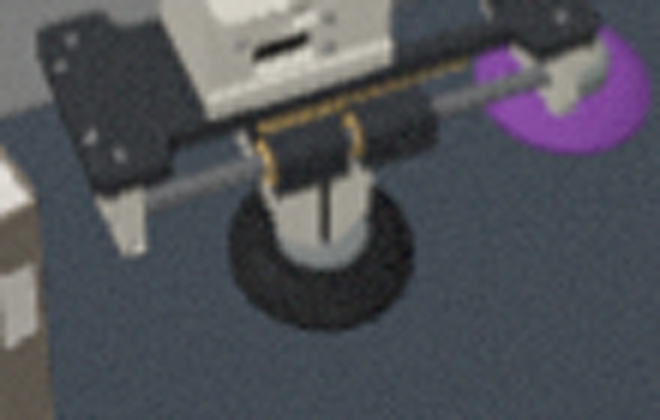

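The press is fully down: it hit the same hard stop at z ≈ 15.5, centred, with the cap rim sunk into the housing. Now lifting clear.

```bash
python3 -m inch '[0,0,1,0,0,0,-1, 0,0,3,0,0,0,-1, 0,0,6,0,0,0,-1, 0,0,10,0,0,0,-1, 0,0,14,0,0,0,-1]'; python3 -m inch '[0,0,2,0,0,0,-1, 0,0,2,0,0,0,-1, 0,0,2,0,0,0,-1, 0,0,2,0,0,0,-1, 0,0,2,0,0,0,-1]'; python3 - <<'E'
from h import *
for n in("scene","side"):
    im=bot.capture(n); cv2.imwrite(f'pics/{n}9.png',cv2.resize(im[130:330,120:370,::-1],None,fx=3,fy=3,interpolation=cv2.INTER_CUBIC))
E
```

```text
time: 8.45
tool_pos: [483.1, -280.4, 156.4]
tcp_rot: [3.131, 0.008, 1.436]
contact_force: [0.4, -0.6, -0.3]
grip_width: 0.5
time: 8.95
tool_pos: [482.5, -279.9, 174.7]
tcp_rot: [3.134, 0.007, 1.436]
contact_force: [0.6, -0.5, 0.6]
grip_width: 0.6
```

View pics/side9.png

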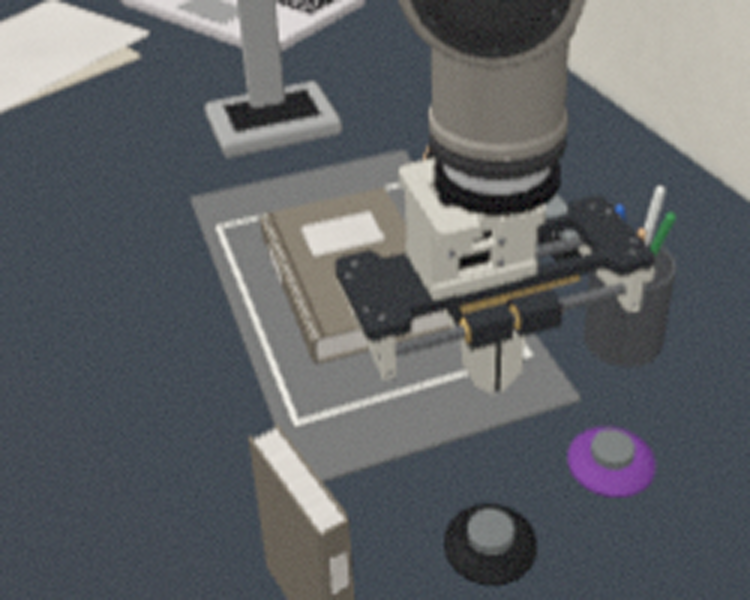

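View pics/scene9.png

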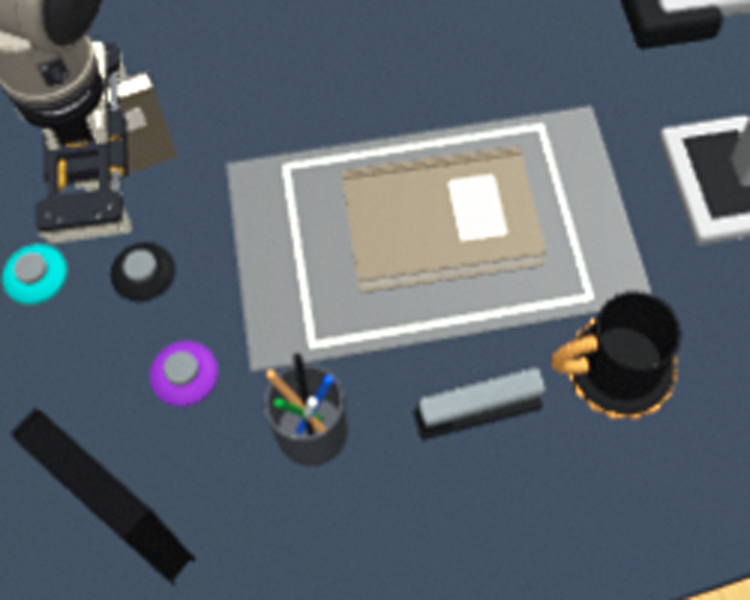

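The button is up at (491,530) in the side view, and the book lies flat inside the frame. The mug, coaster, pot and stapler haven't moved, and the arm touches nothing. Handing in.

```bash
python3 -c "
from plant import bot
print(bot.close_job())"
```

```text
the job is handed in; nothing more can be done
None
```

The job is done and handed in at about 9 s of the 38 s allowed; `close_job` gives no verdict.

- **Book:** I pushed the large beige book high on its front cover with shut fingers. It tipped about its back foot edge without sliding and fell on its own, front cover up. Its four cover corners measured at most 69 mm (x) and 113 mm (y) from the mat centre; the limits are 115 and 155 mm.
- **Button:** I pressed the black-housed button twice, because the first press was about 4 mm off centre. Both presses reached a hard stop after roughly 6 mm of travel. The force there was 44–50 N, well above the 5 N needed but under the 120 N wrist limit.
- **Final check:** The last pictures show the button up again, the arm clear of everything, and the mug, coaster, pen pot and stapler where they were.
- **Disagreement:** At the button's stop the measured tool height was about 15.5 mm, where 12 mm was expected. I took this as an offset in the height reading, because first contact also read about 4 mm high.

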